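# Clear the stray espresso cup and swing the cup cubby's latched door open

## Robot

A 6-joint arm with a two-finger parallel gripper is mounted at the origin on the work surface. World frame = base frame: x ahead of the robot, y to its left, z up, the work surface at z = 0. Lengths are in m, angles in rad, forces in N, time in s.
With the tool pointing down it reaches from about 0.275 to 0.825 m from the base axis. Payload 4.9 kg.
Tool frame: the origin (TCP) lies at the very end of the fingers, on their centre line; the grasp point (between the pads) lies 19 mm behind it (bot.grasp_offset is the distance from the TCP to the grasp point, in m); z points along the fingers, y is the line along which they close (so a half turn about z gives the same grasp; the last joint's range is limited). The gripper opens to 85 mm and grips with 20 to 120 N. Pads are 22 mm wide; open, the fingers measure 114 mm over their backs; the gripper's body (76 mm by 85 mm) begins 54 mm behind the grasp point. The pads swing forward as they close: fully open they stand 13 mm farther back than shut.
Start: joints at [1.014, 0.326, -0.193, 1.052, 0, 1.437], TCP at [0.226, 0.502, 0.231] pointing down, gripper open.
Joint ranges: [-2.65, 2.65], [-0.97, 1.79], [-1.3, 1.35], [-1.93, 2.1], [-1.47, 1.37], [-3.14, 3.14]. Speed limits (rad/s): [2.57, 2.57, 3.14, 3.14, 3.14, 3.14].

## Interface

Orientations are given as a rotation vector (axis times angle).
In Python, from bench import bot gives the robot as it stands.
- The arm moves only by the tool play_rows, never from a script. Its argument "steps" is text: rows parted by semicolons, each of 7 numbers parted by spaces: the shift along the tool's x, y, z in units of 20 cm (1.0 is 20 cm), then the turn, a rotation vector about the tool's x, y, z in units of 90 degrees (1.0 is 90 degrees), then the closure, from 0 (fully open) to 1 (shut). In form: x y z wx wy wz claw; .... A call has 1 to 20 rows; each row is the pose to reach, as a shift and turn from the pose commanded when the call began, along the tool's axes at that moment; what a row does not reach only later rows make up. A row lasts 1/10 s, in which the tool goes at most 50 mm and 8.59 degrees, less where a joint would pass 70% of its speed; a pose out of reach is approached as far as the arm can. A call with a number of a shift or a turn outside -1 to 1 is refused whole. A call with a gripper value outside its range is refused whole. The fingers move at their own pace and stop on an object; "force" is the grip in N (left out, the last holds). Time passes only in rows, so rows that repeat a pose let the fingers close. It gives the time, the measured TCP pose, the force, the opening and the grip force at its end, in the units of the state.
- bot.sense(): the state, without advancing time (a new reading comes with each control period).
- bot.get_image(name): name is "scene" or "top" or "wrist"; returns a dict with "image" (384x512x3 uint8, red, green, blue), "vertical_fov" (degrees; the focal length in pixels is half the picture's height over the tangent of half this angle, whatever the lens; pixels are square), "cx", "cy" (the principal point, pixels), "rvec" (rotation vector, rad) and "tvec" (3), from world to camera coordinates, as OpenCV has them; the wrist camera has in their place "tool_from_camera" (4x4, takes a point from camera to tool coordinates, whose origin is the TCP and whose axes are the flange's). Camera axes: x right, y down, z forward; pixel columns grow to the right and rows downward; lengths in m; the calibration is good to about 2 mm. A picture is of the moment at which its call begins: read the wrist's pose just before it. There is no depth.
- bot.finish_job(): hands the job in; it is judged then, once.
The state is a dict: "time_s": time; "joint_positions": joint angles; "qd": joint speeds; "tau": joint torques, N m; "tcp_pos": TCP position; "orientation": TCP orientation; "force": force on the tool from outside, world axes, zero at the start; "ft_torque": the same for the moment, N m; "opening": finger opening in m; "gripper_force": force on a finger pad.
Only numpy, scipy, OpenCV 4.12 (cv2) and the standard library are available. Lean on these libraries where they do the work, as an engineer would, in place of code of your own. Each camera call takes 0.05 s, during which the arm holds its last target. There are 200 camera calls.

## Task

The small terracotta cup is standing in the way of the cup cubby's clear door: first lift it away and nest it upright in the bigger blue cup, lowering it in rather than dropping it. Then open the door by its lever handle: its child-safe catch frees it only at one point partway down, so press the lever little by little, trying the door gently, until it gives, and swing it wide open to its stop without letting it fly. Leave the sugar pot, dripper and scoop where they are, and knock no cup over.

Things in the scene. Friction and masses are not known exactly. Their poses are not given: they have to be found in the camera images.
- cubby: Fixed cup cubby, white and pale green laminate, 170 deep, 270 wide, 210 mm high, spare cups inside. Origin on the shelf under the middle of its front face; x points into the cubby, y to its left seen from the robot, z up. At the right (-y) edge of the front a brass keeper housing, 38 mm proud and up to 223 mm high, hides the catch that holds the door's latch tongue.
- door (a joint): Door angle, 0 shut, growing as it opens towards the robot, stop at 1.75 rad. It turns about the upright line through door_hinge (clockwise seen from above; hinge on the cubby's left, +y side) with light friction and stays where it is left.
- door_hinge (a point): Point on the door's hinge line, 185 mm above the shelf; in the cubby's frame x -6, y +125 mm. It turns with the door; shut, its axes are the cubby's. In this frame the clear panel (8 mm thick, centred on x = 0, green edging 10 mm thick) spans y from -2 to -240 mm; it stands from 15 to 205 mm above the shelf.
- door_edge (a point): Top corner of the door's free edge, 240 mm from the hinge line, 205 mm above the shelf.
- lever_pivot (a point): Lever pivot on the door's mid plane, 205 mm from the hinge line, 185 mm above the shelf; the lever turns about the door's normal (x), stop at 0.75 rad. The door comes free only in a band of about 0.08 rad of lever turn, centred between 0.18 and 0.53 rad, hidden, different each time; else it stays held with about 3 mm of play. Once it is open 0.15 rad the lever may come up.
- lever_grip (a point): Grip point on the dark steel lever: a level round bar 12 mm thick, 62 mm in front of the door's mid plane, running from the pivot 84 mm towards the hinge. The point is 55 mm from the pivot: at x -62, y -150 mm in the hinge's frame at rest, 37 mm lower and 15 mm nearer the pivot at the lever's stop. Sprung: about 4 N here press it down; it returns when let go.
- small_cup: Terracotta espresso cup without handle, loose, about 110 g, 70 mm high, outer diameter 38 mm at the foot and 54 mm at the rim, wall 3.5 mm. Origin at the centre of its underside, z up. It starts in front of the door, in its swing.
- big_cup: Blue ceramic cup without handle, loose, about 240 g, 52 mm high, outer diameter 60 mm at the foot and 84 mm at the rim, wall 4 mm, inner floor 5 mm above its underside and 52 mm wide. Origin at the centre of its underside, z up. The small cup stands inside it on its floor, its rim then 23 mm above the big one's.
- sugar_pot: White ceramic sugar pot, closed, 88 mm across, 104 mm high; bystander. Origin at the centre of its underside.
- dripper: Orange plastic coffee dripper, a cone 104 mm across and 81 mm high with a small handle reaching 77 mm to -y; bystander. Origin at the centre of its underside.
- scoop: Stainless coffee scoop, 140 mm long and 25 mm high, bowl to its +x; bystander. Origin on the shelf near its middle.
There are look-alikes about, which are no part of the job. Of the things shaped like the small_cup, the terracotta one is meant.

How it is judged:
On the way, in this order (a step that is already met when the one before it is completed fails the run):
1. the small cup stands nested in the big cup, let go (horizontal distance between small_cup and big_cup below 0.013 m and z of small_cup in the frame of big_cup between 0 and 0.013 m and angle between small_cup's own z axis and vertical below 0.15 rad and angle between big_cup's own z axis and vertical below 0.1 rad and contact force between the fingers and small_cup below 0.1 N), for 0.2 s.
2. the latch is free and the door is ajar (value of joint door above 0.25 rad).
At the end, for the whole second after the job is handed in: The door stands open at 1.6 rad or more (its stop is at 1.75), and the small cup stands upright and at rest on the floor of the upright big cup: underside under 13 mm above the big cup's underside, centres within 13 mm, tilt under 0.15 rad, touched by nothing of the robot (all of step 1 and value of joint door above 1.6 rad and linear speed of each of small_cup, big_cup below 0.02 m/s).
It fails at once if a cup is knocked over (tilted more than 40 degrees) (angle between any of small_cup, big_cup's own z axis and vertical above 0.7 rad).
It fails at once if the small cup is dropped (falls faster than 0.5 m/s with no finger on it) (linear speed of small_cup above 0.5 m/s and contact force between the fingers and small_cup below 0.1 N).
It fails at once if the door flies open (over 2.5 rad/s) (velocity of joint door above 2.5 rad/s).
It fails at once if the sugar pot, the dripper or the scoop is moved more than 30 mm (distance of any of sugar_pot, dripper, scoop from where it was at the start of the episode above 0.03 m).
It also fails if it takes over 72 s, if anything falls off the work surface, if the arm or the gripper's body presses on something with over 40 N, if the wrist force passes 120 N, or if a joint passes its speed limit or range.

## Working session

There is one attempt and no reset: what is moved stays moved. The work goes in short steps, Python scripts to look and compute and a tool call to move; the robot and the scene stay as the last step left them, time stands still between calls to the robot, and variables do not carry over. Pictures are saved under pics/ and viewed, at most 10 in all, crops included, and the job is handed in when it is done.

Besides the shell and the picture viewer there is one more tool, called after "Call:" in YAML: its name, and indented under it one key for each argument. play_rows: Moves the arm, as the interface text tells. Shifts and turns lie within -1 to 1; 1 stands for 20 cm of shift or 90 degrees of turn. Its arguments: {"type":"object","properties":{"steps":{"type":"string"},"force":{"type":"number"}},"required":["steps"]}

```bash
mkdir -p pics; ls
cat > h.py <<'E'
import numpy as np, cv2, pickle
from scipy.spatial.transform import Rotation as R
from bench import bot
def grab(n,tag):
    s=bot.sense(); d=bot.get_image(n); d['s']=s
    pickle.dump(d,open(f'pics/{tag}.pkl','wb')); cv2.imwrite(f'pics/{tag}.png',d['image'][:,:,::-1]); return d
def cam(d):
    im=d['image']; f=im.shape[0]/2/np.tan(np.radians(d['vertical_fov'])/2)
    if 'tool_from_camera' in d:
        T=np.eye(4);T[:3,:3]=R.from_rotvec(d['s']['orientation']).as_matrix();T[:3,3]=d['s']['tcp_pos']
        M=T@np.array(d['tool_from_camera']); Rc,c=M[:3,:3],M[:3,3]
    else:
        r=R.from_rotvec(d['rvec']).as_matrix(); Rc=r.T; c=-r.T@np.array(d['tvec'])
    return f,d['cx'],d['cy'],Rc,c
def ray(d,u,v):
    f,cx,cy,Rc,c=cam(d); w=Rc@np.array([(u-cx)/f,(v-cy)/f,1]); return c,w
def atz(d,u,v,z):
    c,w=ray(d,u,v); return c+w*(z-c[2])/w[2]
def proj(d,p):
    f,cx,cy,Rc,c=cam(d); q=Rc.T@(np.array(p)-c); return np.array([cx+f*q[0]/q[2],cy+f*q[1]/q[2]])
def load(t): return pickle.load(open(f'pics/{t}.pkl','rb'))
def rel(p,rot=None):
    "shift in units in current tool axes (measured pose)"
    s=bot.sense(); Rt=R.from_rotvec(s['orientation'])
    o=Rt.inv().apply(np.array(p)-s['tcp_pos'])/.2
    w=(Rt.inv()*rot).as_rotvec()/(np.pi/2) if rot is not None else np.zeros(3)
    return np.round(np.r_[o,w],4)
E
python3 - <<'E'
from h import *
a=grab('scene','s0');b=grab('top','t0')
print(bot.sense()); print(cam(a)[3:],cam(b)[3:], a['image'].shape)
cv2.imwrite('pics/both.png',np.hstack([cv2.resize(x['image'],(800,600))[:,:,::-1] for x in (a,)]))
cv2.imwrite('pics/topb.png',cv2.resize(b['image'],(800,600))[:,:,::-1])
E
```

```text
pics
{'time_s': 0.1, 'joint_positions': array([ 1.01377256e+00,  3.26897662e-01, -1.93487542e-01,  1.05203173e+00,
       -6.45930274e-06,  1.43659917e+00]), 'qd': array([ 3.34838189e-04, -2.42388270e-03,  1.99437467e-03,  5.33906656e-04,
        8.15490399e-04,  5.36611017e-05]), 'tau': array([ 9.53028175e-04, -4.44239938e+01,  2.63037872e+01,  7.88564212e-03,
       -1.13937983e-04,  5.00096306e-06]), 'tcp_pos': array([0.22538959, 0.50110636, 0.23056358]), 'orientation': array([-6.59123789e-01, -3.07111436e+00,  2.39813570e-03]), 'force': array([0.13945117, 0.63655055, 0.72925917]), 'ft_torque': array([-0.01328739, -0.02246115, -0.00509885]), 'gripper_force': 0.0, 'opening': 0.08505142523837862}
(array([[-0.32054887,  0.63796558, -0.70017736],
       [ 0.94718473,  0.22326307, -0.23020573],
       [ 0.00946041, -0.7369895 , -0.67583798]]), array([1.38778238, 0.34284921, 0.97433089])) (array([[ 0.02251783, -0.9976372 ,  0.06490743],
       [-0.9997152 , -0.02195636,  0.00935089],
       [-0.00790367, -0.0650995 , -0.99784748]]), array([0.44276762, 0.07037911, 1.13073092])) (384, 512, 3)
```

View pics/both.png

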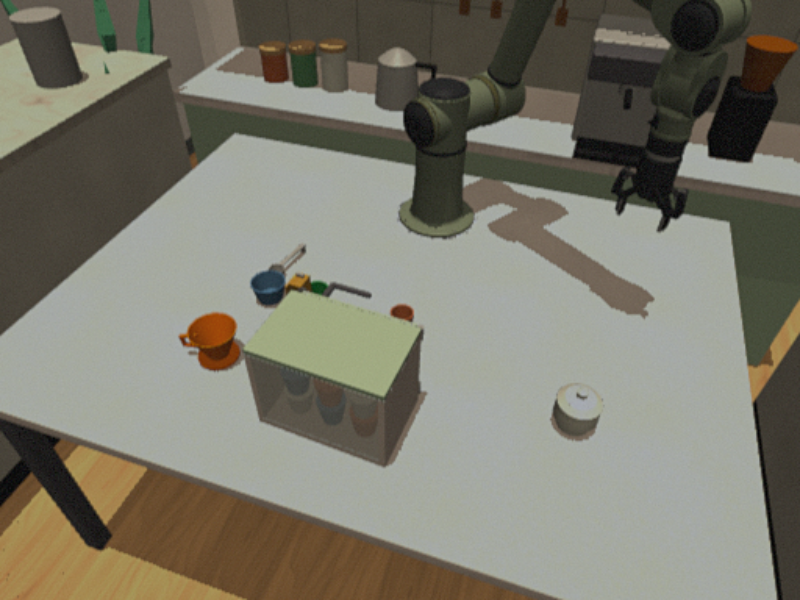

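View pics/topb.png

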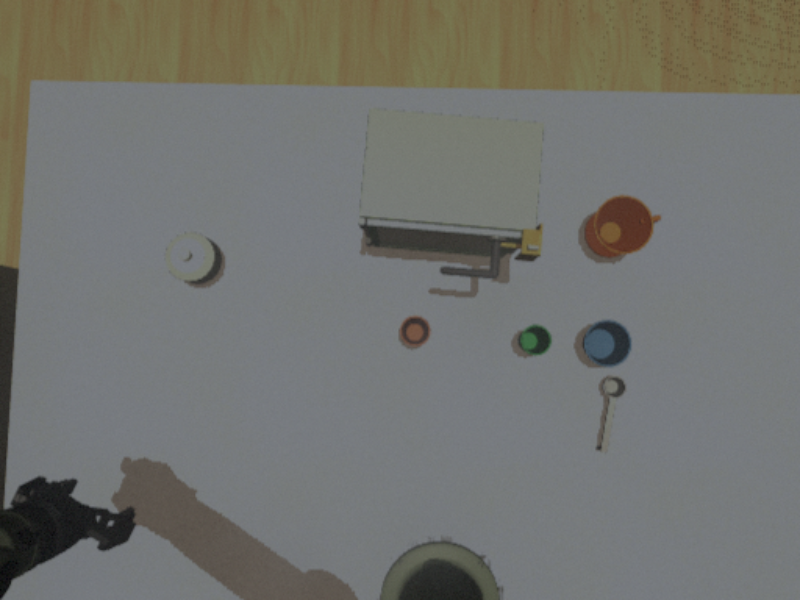

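The top picture (800x600) shows a terracotta cup at (415,331), a same-shaped green one at (534,340), the blue cup at (607,343), the lever bar from (443,270) to (495,272), and the keeper at (532,241). The terracotta cup is the one meant, because of its colour and because it stands in the door's swing. The scoop is at (608,410), the dripper at (620,225) and the pot at (190,257).

Run:
```python
from h import *
d=load('t0'); im=d['image'][:,:,::-1]
c=im[60:300,220:430]; c=np.clip(c.astype(float)*1.6,0,255).astype(np.uint8)
cv2.imwrite('pics/c1.png',cv2.resize(c[10:210],None,fx=3,fy=3,interpolation=cv2.INTER_CUBIC))
```

```text
(no output)
```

View pics/c1.png

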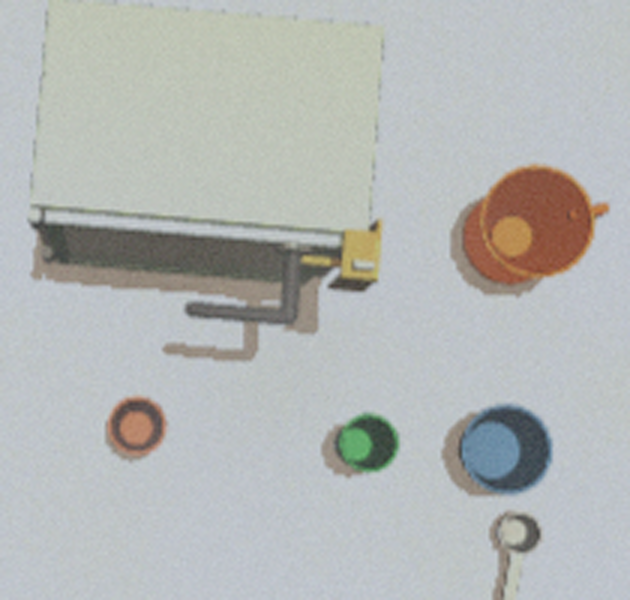

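The crop confirms the terracotta cup, rim centre at crop (137,426). The green look-alike is at (367,443), the blue cup rim at (506,448), and the lever bar runs (188,308) to (295,318).

Run:
```python
from h import *
d=load('t0')
def P(u,v,z): return np.round(atz(d,220+(u+.5)/3-.5,70+(v+.5)/3-.5,z),4)
for n,u,v,z in [('small',137,426,.07),('smallfloor',133,427,.006),('green',369,443,.07),('big',506,448,.052),('bigfloor',490,450,.005),('dripR',538,221,.081),('BR',383,27,.21),('FL',32,206,.21),('FR',372,234,.21),('BL',48,0,.21),('barend',190,308,.185),('barpiv',296,315,.185),('keepFR',378,283,.223),('scoopbowl',517,532,.025)]: print(n,P(u,v,z))
```

```text
small [0.4831 0.0564 0.07  ]
smallfloor [0.4845 0.0593 0.006 ]
green [ 0.4725 -0.153   0.07  ]
big [ 0.4712 -0.2819  0.052 ]
bigfloor [ 0.4702 -0.2821  0.005 ]
dripR [ 0.6757 -0.3011  0.081 ]
BR [ 0.8016 -0.1319  0.21  ]
FL [0.6507 0.1453 0.21  ]
FR [ 0.6339 -0.1245  0.21  ]
BL [0.8186 0.1369 0.21  ]
barend [0.5754 0.017  0.185 ]
barpiv [ 0.5715 -0.0689  0.185 ]
keepFR [ 0.5927 -0.1267  0.223 ]
scoopbowl [ 0.3937 -0.3011  0.025 ]
```

Call:
play_rows:
  steps: "-1 -0.71 0 0 0 -1 0; -1 -0.71 0 0 0 -1 0; -1 -0.71 0 0 0 -1 0; -1 -0.71 0 0 0 -1 0; -1 -0.71 0 0 0 -1 0; -1 -0.71 0 0 0 -1 0; -1 -0.71 0 0 0 -1 0; -1 -0.71 0 0 0 -1 0; -1 -0.71 0 0 0 -1 0; -1 -0.71 0 0 0 -1 0; -1 -0.71 0 0 0 -1 0; -1 -0.71 0 0 0 -1 0; -1 -0.71 0 0 0 -1 0"

```text
time_s: 1.4
tcp_pos: [0.3496, 0.2899, 0.2311]
orientation: [1.702, -2.64, -0.0]
force: [-0.1, 0.3, 0.4]
opening: 0.0853
gripper_force: 0.0
```

```bash
cat >> h.py <<'E'
DOWN=R.from_matrix(np.array([[0,-1,0],[-1,0,0],[0,0,-1]]))  # tool y = -x world, tool x = -y world
E
python3 -c "
from h import *
print(rel([.484,.058,.2],DOWN), bot.sense()['joint_positions'])"
```

```text
[ 7.7860e-01 -1.0909e+00  1.5530e-01  2.0000e-04 -2.0000e-04 -2.7100e-01] [ 5.29584983e-01  1.49421175e-01 -4.26750243e-01  9.95121500e-01
  1.95289361e-05 -6.15501810e-01]
```

Call:
play_rows:
  steps: "0.7 -0.95 0.1 0 0 -0.271 0; 0.7 -0.95 0.1 0 0 -0.271 0; 0.7 -0.95 0.1 0 0 -0.271 0; 0.7 -0.95 0.1 0 0 -0.271 0; 0.7 -0.95 0.1 0 0 -0.271 0; 0.7 -0.95 0.1 0 0 -0.271 0; 0.7 -0.95 0.1 0 0 -0.271 0; 0.7 -0.95 0.1 0 0 -0.271 0; 0.7 -0.95 0.1 0 0 -0.271 0"

```text
time_s: 2.3
tcp_pos: [0.4648, 0.0858, 0.2113]
orientation: [2.226, -2.216, -0.001]
force: [0.3, -0.3, 0.5]
opening: 0.0852
gripper_force: 0.0
```

Run:
```python
from h import *
d=grab('wrist','w1'); print(rel([.484,.058,.2],DOWN), bot.sense()['joint_positions'], bot.sense()['tcp_pos'])
print(proj(d,[.484,.058,.07]),proj(d,[.4702,-.282,.052]))
cv2.imwrite('pics/w1b.png',cv2.resize(d['image'],(800,600))[:,:,::-1])
```

```text
[ 1.396e-01 -9.490e-02  5.690e-02  1.000e-04  2.000e-04  3.100e-03] [ 2.60221932e-02  1.99768114e-01 -4.17587586e-01  9.53625854e-01
  3.35011100e-04 -1.54966153e+00] [0.46489039 0.08582687 0.21140172]
[235.94028233 160.89832767] [ 249.62358985 -328.53740029]
```

View pics/w1b.png

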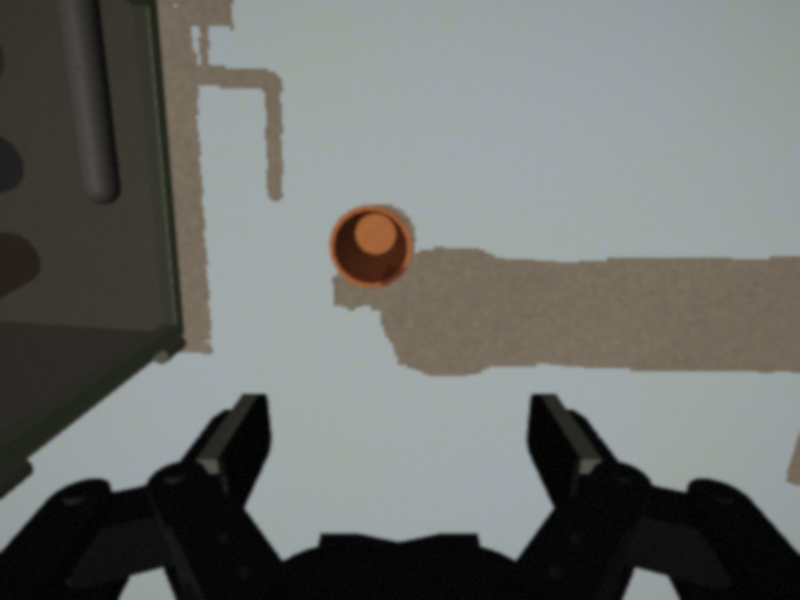

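The wrist picture shows the terracotta cup rim centred at (372,246) and the lever's bar end at (103,195), with the fingers clear at the bottom.

Run:
```python
from h import *
d=load('w1'); k=lambda u,v,z: atz(d,(u+.5)/1.5625-.5,(v+.5)/1.5625-.5,z)
c=k(372,246,.07); print(c,k(376,234,.006),k(103,195,.185))
print(rel([c[0],c[1],.16],DOWN))
```

```text
[0.48198816 0.05434004 0.07      ] [0.4825689  0.05556227 0.006     ] [0.57328984 0.01707515 0.185     ]
[ 1.579e-01 -8.480e-02  2.569e-01  1.000e-04  2.000e-04  3.100e-03]
```

Call:
play_rows:
  steps: "0.152 -0.087 0.2 0 0 0.003 0; 0.152 -0.087 0.2 0 0 0.003 0; 0.152 -0.087 0.35 0 0 0.003 0; 0.152 -0.087 0.5 0 0 0.003 0; 0.152 -0.087 0.65 0 0 0.003 0; 0.152 -0.087 0.75 0 0 0.003 0; 0.152 -0.087 0.815 0 0 0.003 0; 0.152 -0.087 0.815 0 0 0.003 0; 0.152 -0.087 0.815 0 0 0.003 0.1; 0.152 -0.087 0.815 0 0 0.003 0.2; 0.152 -0.087 0.815 0 0 0.003 0.3; 0.152 -0.087 0.815 0 0 0.003 0.4; 0.152 -0.087 0.815 0 0 0.003 0.5; 0.152 -0.087 0.815 0 0 0.003 0.6; 0.152 -0.087 0.815 0 0 0.003 0.6; 0.152 -0.087 0.815 0 0 0.003 0.6; 0.152 -0.087 0.815 0 0 0.003 0.6"
  force: 30

```text
time_s: 4.05
tcp_pos: [0.4838, 0.0541, 0.0496]
orientation: [-2.218, 2.223, -0.002]
force: [-1.0, 0.5, 8.5]
opening: 0.0522
gripper_force: 29.9
```

Run:
```python
from h import *
d=grab('wrist','w2'); print(bot.sense()['joint_positions'], bot.sense()['tcp_pos'])
cv2.imwrite('pics/w2b.png',cv2.resize(d['image'],(800,600))[:,:,::-1])
```

```text
[-4.06470298e-02  4.21510656e-01 -5.90650569e-01  5.56814525e-01
  2.38161725e-04 -1.60940619e+00] [0.4838238  0.05405637 0.04958894]
```

View pics/w2b.png

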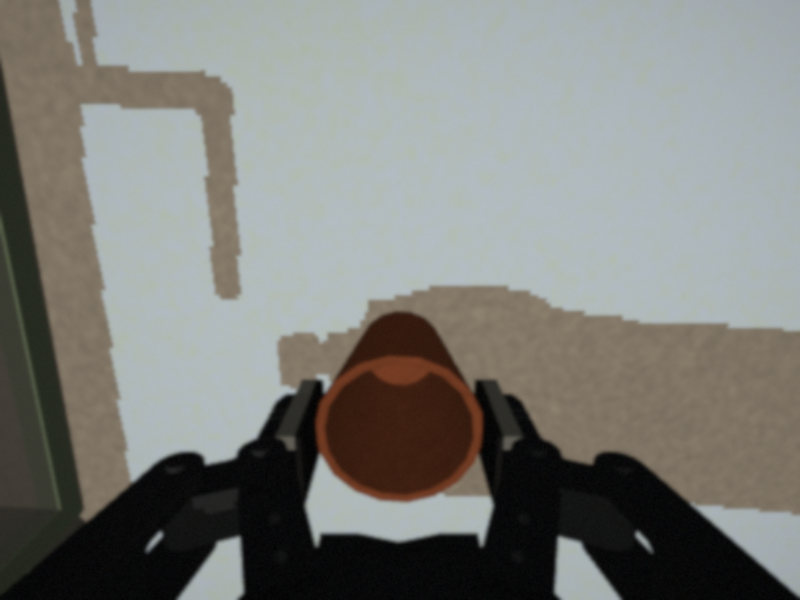

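Call:
play_rows:
  steps: "0 0 -0.05 0 0 0 0.6; 0 0 -0.15 0 0 0 0.6; 0 0 -0.3 0 0 0 0.6; 0 0 -0.45 0 0 0 0.6; 0 0 -0.55 0 0 0 0.6; 0.1 0 -0.55 0 0 0 0.6; 0.25 0.02 -0.55 0 0 0 0.6; 0.4 0.03 -0.55 0 0 0 0.6; 0.55 0.04 -0.55 0 0 0 0.6; 0.7 0.05 -0.55 0 0 0 0.6; 0.85 0.06 -0.55 0 0 0 0.6; 1 0.06 -0.55 0 0 0 0.6; 1 0.06 -0.55 0 0 0 0.6; 1 0.06 -0.55 0 0 0 0.6; 1 0.06 -0.55 0 0 0 0.6"

```text
time_s: 5.6
tcp_pos: [0.4704, -0.1452, 0.1585]
orientation: [-2.22, 2.223, 0.001]
force: [-0.7, 0.1, -1.1]
opening: 0.0522
gripper_force: 31.7
```

Run:
```python
from h import *
d=grab('wrist','w3'); s=bot.sense(); print(s['joint_positions'], s['tcp_pos'],s['force'],s['opening'])
print(proj(d,[.4706,-.282,.052])*1.5625)
cv2.imwrite('pics/w3b.png',cv2.resize(d['image'],(800,600))[:,:,::-1])
```

```text
[-4.49167360e-01  2.86505779e-01 -4.50327550e-01  8.34477571e-01
  2.77546583e-04 -2.01921432e+00] [ 0.47049246 -0.14499292  0.1583989 ] [-0.06688078  0.43143329 -0.96779917] 0.05208565182585346
[397.78639151  43.54137103]
```

View pics/w3b.png

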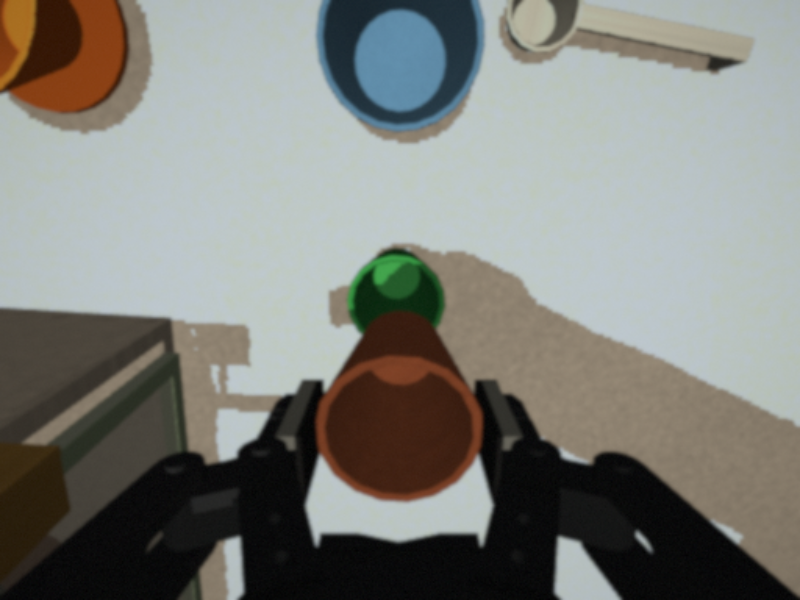

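The wrist picture shows the held terracotta cup upright at (400,428), the big blue cup's floor centre at (400,60) with its near rim edge at (400,130), and the green cup at (396,300).

Run:
```python
from h import *
d=load('w3'); k=lambda u,v,z: np.round(atz(d,(u+.5)/1.5625-.5,(v+.5)/1.5625-.5,z),4)
print(d['s']['tcp_pos'])
print('floor',k(400,60,.005),'near rim',k(401,130,.052),'L',k(318,36,.052),'R',k(485,36,.052))
z=.1788
print('small L R near far',k(317,428,z),k(483,428,z),k(400,500,z),k(400,356,z))
d=load('w2');print('grasp',d['s']['tcp_pos'],k(400,500,.07),k(400,356,.07))
```

```text
[ 0.47042887 -0.14521939  0.15845226]
floor [ 0.4695 -0.2847  0.005 ] near rim [ 0.4691 -0.2427  0.052 ] L [ 0.5097 -0.2854  0.052 ] R [ 0.4281 -0.2853  0.052 ]
small L R near far [ 0.496  -0.1464  0.1788] [ 0.4441 -0.1463  0.1788] [ 0.47   -0.119   0.1788] [ 0.47   -0.1708  0.1788]
grasp [0.48382459 0.05410048 0.04958967] [0.4834 0.0802 0.07  ] [0.4834 0.0285 0.07  ]
```

Call:
play_rows:
  steps: "0.15 0.005 0 0 0 0 0.6; 0.3 0.005 0 0 0 0 0.6; 0.45 0.005 0 0 0 0 0.6; 0.6 0.005 0 0 0 0 0.6; 0.698 0.005 0 0 0 0 0.6; 0.698 0.005 0 0 0 0 0.6; 0.698 0.005 0.1 0 0 0 0.6; 0.698 0.005 0.2 0 0 0 0.6; 0.698 0.005 0.28 0 0 0 0.6; 0.698 0.005 0.34 0 0 0 0.6; 0.698 0.005 0.4 0 0 0 0.6; 0.698 0.005 0.43 0 0 0 0.6; 0.698 0.005 0.46 0 0 0 0.6; 0.698 0.005 0.475 0 0 0 0.6; 0.698 0.005 0.475 0 0 0 0.6; 0.698 0.005 0.475 0 0 0 0.6"

```text
time_s: 7.25
tcp_pos: [0.4697, -0.2858, 0.0637]
orientation: [-2.219, 2.224, -0.001]
force: [-0.3, -0.3, -1.1]
opening: 0.052
gripper_force: 31.7
```

Run:
```python
from h import *
print(rel([.4692,-.2847,.055],DOWN))
```

```text
[-0.0054  0.0027  0.0433 -0.0003 -0.0003 -0.0012]
```

Call:
play_rows:
  steps: "-0.005 0.003 0.008 0 0 0 0.6; -0.005 0.003 0.016 0 0 0 0.6; -0.005 0.003 0.024 0 0 0 0.6; -0.005 0.003 0.032 0 0 0 0.6; -0.005 0.003 0.038 0 0 0 0.6; -0.005 0.003 0.042 0 0 0 0.6; -0.005 0.003 0.042 0 0 0 0.6; -0.005 0.003 0.042 0 0 0 0.6"

```text
time_s: 8.05
tcp_pos: [0.4689, -0.2845, 0.0549]
orientation: [-2.219, 2.223, -0.0]
force: [0.4, 1.1, -0.5]
opening: 0.052
gripper_force: 31.7
```

Call:
play_rows:
  steps: "0 0 0.004 0 0 0 0.6; 0 0 0.004 0 0 0 0.5; 0 0 0.004 0 0 0 0.38; 0 0 0.004 0 0 0 0.3; 0 0 0.002 0 0 0 0.2; 0 0 0 0 0 0 0.1; 0 0 0 0 0 0 0.05; 0 0 0 0 0 0 0.05; 0 0 0 0 0 0 0.05; 0 0 -0.05 0 0 0 0.05; 0 0 -0.12 0 0 0 0.05; 0 0 -0.25 0 0 0 0.05; 0 0 -0.4 0 0 0 0.05; 0 0 -0.6 0 0 0 0.05; 0 0 -0.75 0 0 0 0.05; -0.2 0 -0.85 0 0 0 0.05; -0.4 0 -0.85 0 0 0 0.05; -0.4 0 -0.85 0 0 0 0.05"

```text
time_s: 9.85
tcp_pos: [0.4688, -0.2009, 0.2265]
orientation: [-2.223, 2.218, -0.0]
force: [1.0, -0.5, -0.5]
opening: 0.0811
gripper_force: 0.0
```

Run:
```python
from h import *
d=grab('wrist','w4'); s=bot.sense(); print(s['joint_positions'], s['tcp_pos'],s['force'],s['opening'])
t=grab('top','t1')
a=cv2.resize(d['image'],(512,384)); b=cv2.resize(t['image'][150:290,230:430],(286*2-172,280))
b=cv2.resize(t['image'][130:290,230:430],(280,224)); b=np.vstack([b,np.zeros((160,280,3),np.uint8)])
cv2.imwrite('pics/w4b.png',np.hstack([a,b])[:,:,::-1])
```

```text
[-5.52629123e-01  2.57110685e-01 -3.02387453e-01  1.01020512e+00
  3.42324483e-05 -2.12472994e+00] [ 0.46901589 -0.20277173  0.22612767] [-0.11299019 -0.28915502 -0.11802331] 0.08131369145279532
```

View pics/w4b.png

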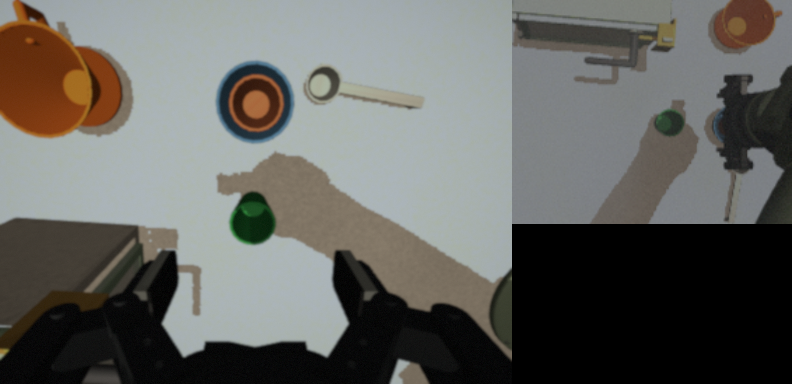

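The small cup stands concentric in the blue cup, both rims around (256,101), and the bystanders haven't moved. Next is the lever.

Run:
```python
from h import *
print(rel([.573,-.010,.26],R.from_rotvec([0,0,-.055])*DOWN))
```

```text
[-9.700e-01 -5.191e-01 -1.717e-01 -6.000e-04 -6.000e-04  3.490e-02]
```

Call:
play_rows:
  steps: "0 0 -0.17 0 0 0 0.4; -0.15 -0.05 -0.17 0 0 0 0.4; -0.35 -0.15 -0.17 0 0 0.035 0.4; -0.55 -0.25 -0.17 0 0 0.035 0.4; -0.75 -0.35 -0.17 0 0 0.035 0.4; -0.9 -0.45 -0.17 0 0 0.035 0.4; -0.97 -0.519 -0.17 0 0 0.035 0.4; -0.97 -0.519 -0.17 0 0 0.035 0.4; -0.97 -0.519 -0.17 0 0 0.035 0.4; -0.97 -0.519 -0.17 0 0 0.035 0.4"

```text
time_s: 10.95
tcp_pos: [0.5727, -0.0121, 0.2587]
orientation: [2.155, -2.285, -0.001]
force: [-0.8, 1.1, -0.7]
opening: 0.0515
gripper_force: 0.0
```

Run:
```python
from h import *
d=grab('wrist','w5'); s=bot.sense(); print(s['joint_positions'], s['tcp_pos'],s['opening'])
print(rel([.573,-.010,.166],R.from_rotvec([0,0,-.055])*DOWN))
for p in ([.573,-.010,.185],[.5745,.017,.185]): print(proj(d,p)*1.5625)
cv2.imwrite('pics/w5b.png',cv2.resize(d['image'],(800,600))[:,:,::-1])
```

```text
[-1.49732704e-01  3.53250334e-01 -8.21238538e-02  1.13595677e+00
 -3.57328605e-04 -1.66178466e+00] [ 0.57264834 -0.01206766  0.25881935] 0.05114035610737369
[-1.060e-02 -1.400e-03  4.641e-01  4.000e-04 -2.000e-04 -2.400e-03]
[398.02470038 332.29685697]
[398.19318639 379.75005717]
```

View pics/w5b.png

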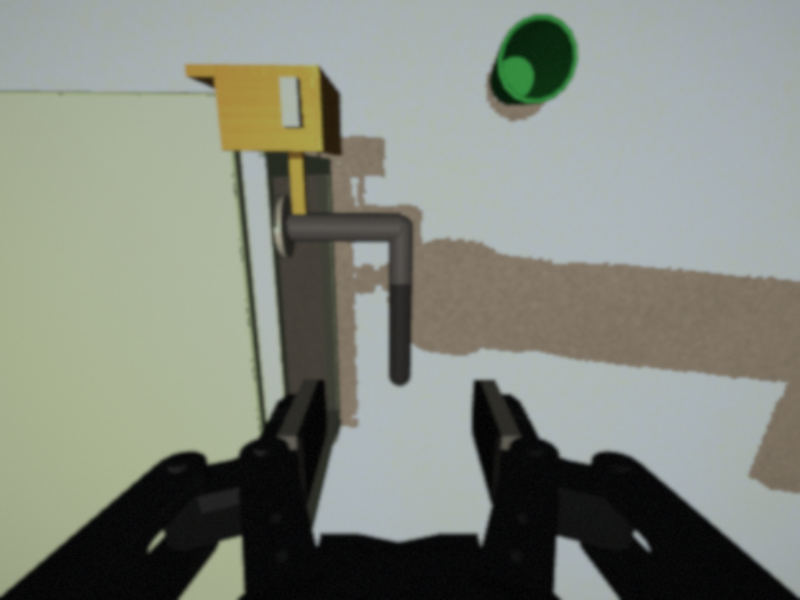

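The wrist picture shows the lever's bar at column 400, centred between the fingers and aligned, with its end at row 383, as predicted.

Call:
play_rows:
  steps: "-0.01 0 0.1 0 0 0 0.4; -0.01 0 0.2 0 0 0 0.4; -0.01 0 0.3 0 0 0 0.4; -0.01 0 0.4 0 0 0 0.4; -0.01 0 0.464 0 0 0 0.4; -0.01 0 0.464 0 0 0 0.4; -0.01 0 0.464 0 0 0 0.55; -0.01 0 0.464 0 0 0 0.7; -0.01 0 0.464 0 0 0 0.8; -0.01 0 0.464 0 0 0 0.9; -0.01 0 0.464 0 0 0 1; -0.01 0 0.464 0 0 0 1; -0.01 0 0.464 0 0 0 1; -0.01 0 0.464 0 0 0 1"
  force: 50

```text
time_s: 12.4
tcp_pos: [0.5724, -0.0087, 0.1662]
orientation: [2.156, -2.283, -0.001]
force: [-5.5, -0.3, 4.5]
opening: 0.0102
gripper_force: 48.9
```

Call:
play_rows:
  steps: "0 0 0.01 0 0 0 1; 0 0 0.02 0 0 0 1; 0.002 0 0.03 0 0 0 1; 0.003 0 0.04 0 0 0 1; 0.003 0 0.04 0 0 0 1; 0.003 0.015 0.04 0 0 0 1; 0.003 0.03 0.04 0 0 0 1; 0.003 0.03 0.04 0 0 0 1"

```text
time_s: 13.2
tcp_pos: [0.5714, -0.0083, 0.1601]
orientation: [-2.153, 2.278, -0.008]
force: [5.4, 2.9, 2.5]
opening: 0.0107
gripper_force: 50.2
```

Call:
play_rows:
  steps: "0 0 0.005 0 0 0 1; 0.001 0 0.01 0 0 0 1; 0.001 0 0.01 0 0 0 1; 0.001 0 0.01 0 0 0 1"

```text
time_s: 13.6
tcp_pos: [0.5715, -0.0085, 0.1585]
orientation: [-2.153, 2.278, -0.008]
force: [4.0, 4.1, 7.3]
opening: 0.0107
gripper_force: 50.8
```

Call:
play_rows:
  steps: "0 0 0.005 0 0 0 1; 0.001 0 0.01 0 0 0 1; 0.001 0 0.01 0 0 0 1; 0.001 0 0.01 0 0 0 1"

```text
time_s: 14.0
tcp_pos: [0.5714, -0.0088, 0.1567]
orientation: [-2.153, 2.278, -0.009]
force: [3.5, 3.8, 9.1]
opening: 0.0106
gripper_force: 51.2
```

Call:
play_rows:
  steps: "0 0 0.005 0 0 0 1; 0.001 0 0.01 0 0 0 1; 0.001 0 0.01 0 0 0 1; 0.001 0 0.01 0 0 0 1"

```text
time_s: 14.4
tcp_pos: [0.5715, -0.0092, 0.1548]
orientation: [-2.153, 2.278, -0.009]
force: [3.3, 2.2, 8.8]
opening: 0.0106
gripper_force: 51.7
```

Call:
play_rows:
  steps: "0 0.01 0.005 0 0 0 1; 0.001 0.01 0.01 0 0 0 1; 0.001 0.01 0.01 0 0 0 1; 0.001 0.01 0.01 0 0 0 1"

```text
time_s: 14.8
tcp_pos: [0.5714, -0.0095, 0.1536]
orientation: [-2.151, 2.276, -0.014]
force: [6.4, 3.2, 8.7]
opening: 0.0106
gripper_force: 52.0
```

Call:
play_rows:
  steps: "0 0 0.005 0 0 0 1; 0.002 0 0.01 0 0 0 1; 0.002 0 0.01 0 0 0 1; 0.002 0 0.01 0 0 0 1"

```text
time_s: 15.2
tcp_pos: [0.5713, -0.01, 0.1516]
orientation: [-2.151, 2.276, -0.014]
force: [6.9, 3.5, 9.5]
opening: 0.0104
gripper_force: 52.6
```

Call:
play_rows:
  steps: "0 0 0.005 0 0 0 1; 0.002 0 0.01 0 0 0 1; 0.002 0 0.01 0 0 0 1; 0.002 0 0.01 0 0 0 1"

```text
time_s: 15.6
tcp_pos: [0.5712, -0.0104, 0.1495]
orientation: [-2.152, 2.276, -0.014]
force: [5.4, 3.2, 9.4]
opening: 0.0106
gripper_force: 53.2
```

Call:
play_rows:
  steps: "0 0 0.005 0 0 0 1; 0.003 0 0.01 0 0 0 1; 0.003 0 0.01 0 0 0 1; 0.003 0 0.01 0 0 0 1"

```text
time_s: 16.0
tcp_pos: [0.571, -0.0109, 0.1476]
orientation: [-2.152, 2.276, -0.013]
force: [5.2, 3.1, 10.3]
opening: 0.0101
gripper_force: 54.0
```

Call:
play_rows:
  steps: "0 0 0.005 0 0 0 1; 0.003 0 0.01 0 0 0 1; 0.003 0 0.01 0 0 0 1; 0.003 0 0.01 0 0 0 1"

```text
time_s: 16.4
tcp_pos: [0.57, -0.0113, 0.1451]
orientation: [-2.152, 2.277, -0.011]
force: [4.3, 3.6, 9.5]
opening: 0.0105
gripper_force: 55.2
```

Call:
play_rows:
  steps: "0 0 0.005 0 0 0 1; 0.003 0 0.01 0 0 0 1; 0.003 0 0.01 0 0 0 1; 0.003 0 0.01 0 0 0 1"

```text
time_s: 16.8
tcp_pos: [0.5699, -0.012, 0.1431]
orientation: [-2.152, 2.278, -0.011]
force: [3.8, 3.4, 10.7]
opening: 0.01
gripper_force: 56.1
```

Call:
play_rows:
  steps: "0 0.01 0 0 0 0 1; 0 0.02 0 0 0 0 1; 0 0.02 0 0 0 0 1"

```text
time_s: 17.1
tcp_pos: [0.567, -0.0106, 0.1434]
orientation: [-2.15, 2.275, -0.01]
force: [7.0, 5.7, 7.8]
opening: 0.0105
gripper_force: 57.1
```

Call:
play_rows:
  steps: "0 0 0.005 0 0 0 1; 0.003 0 0.01 0 0 0 1; 0.003 0 0.01 0 0 0 1; 0.003 0 0.01 0 0 0 1"

```text
time_s: 17.5
tcp_pos: [0.567, -0.0117, 0.1415]
orientation: [-2.15, 2.276, -0.012]
force: [6.0, 6.0, 10.2]
opening: 0.0103
gripper_force: 58.4
```

Call:
play_rows:
  steps: "0 0 0.005 0 0 0 1; 0.003 0 0.01 0 0 0 1; 0.003 0 0.01 0 0 0 1; 0.003 0 0.01 0 0 0 1"

```text
time_s: 17.9
tcp_pos: [0.5671, -0.0126, 0.14]
orientation: [-2.15, 2.276, -0.013]
force: [4.3, 4.3, 12.9]
opening: 0.0103
gripper_force: 59.4
```

Call:
play_rows:
  steps: "0 0.01 0 0 0 0 1; 0 0.02 0 0 0 0 1; 0 0.02 0 0 0 0 1; 0 0.02 0 0 0 0 1"

```text
time_s: 18.3
tcp_pos: [0.5647, -0.0115, 0.1402]
orientation: [-2.148, 2.273, -0.014]
force: [8.5, 7.3, 10.3]
opening: 0.0098
gripper_force: 60.7
```

Call:
play_rows:
  steps: "0 0.01 0 0 0 0 1; 0 0.02 0 0 0 0 1; 0 0.03 0 0 0 0 1; 0 0.04 0 0 0 0 1; 0 0.04 0 0 0 0 1; 0 0.04 0 0 0 0 1"

```text
time_s: 18.9
tcp_pos: [0.5589, -0.0087, 0.1401]
orientation: [-2.144, 2.267, -0.012]
force: [14.4, 14.9, 5.0]
opening: 0.0103
gripper_force: 67.2
```

The tool follows the door's arc, -x with +y in proportion, so the door has come free at about 0.1 rad. I'll follow the arc from here.

```bash
cat >> h.py <<'E'
H=np.array([.6432,.1355])
def arc(th,gy,z):
    r=R.from_rotvec([0,0,-.055-th]); v=r.apply([-.062,gy,0]); return np.r_[H+v[:2],z], r*DOWN
def rows(C,wps):
    for w in wps:
        p,r=arc(*w); Ri=C[1].inv(); print(*np.round(np.r_[Ri.apply(p-C[0])/.2,(Ri*r).as_rotvec()/(np.pi/2)],3),sep=' ')
E
python3 - <<'E'
from h import *
C=(np.array([.5487,-.0139,.136]),R.from_rotvec([0,0,-.055])*DOWN)
rows(C,[(t,-.154,.138) for t in (.12,.16,.2,.25,.3,.35,.4,.45)])
print(arc(.45,-.154,.138)[0], bot.sense()['joint_positions'])
E
```

```text
-0.044 -0.031 -0.01 0.0 0.0 0.076
-0.061 -0.002 -0.01 0.0 0.0 0.102
-0.079 0.026 -0.01 0.0 0.0 0.127
-0.102 0.06 -0.01 0.0 0.0 0.159
-0.128 0.093 -0.01 0.0 0.0 0.191
-0.155 0.125 -0.01 0.0 0.0 0.223
-0.183 0.155 -0.01 0.0 0.0 0.255
-0.213 0.183 -0.01 0.0 0.0 0.286
[0.51443284 0.03071919 0.138     ] [-0.15419283  0.40489242 -0.32547173  0.82144374  0.01205737 -1.66875724]
```

Call:
play_rows:
  steps: "-0.02 0 0 0 0 0.04 1; -0.045 0.01 0 0 0 0.076 1; -0.061 0.015 0 0 0 0.102 1; -0.079 0.03 0 0 0 0.127 1; -0.102 0.06 0 0 0 0.159 1; -0.128 0.093 0 0 0 0.191 1; -0.155 0.125 0 0 0 0.223 1; -0.155 0.125 0 0 0 0.223 1; -0.155 0.125 0 0 0 0.223 1"

```text
time_s: 19.8
tcp_pos: [0.5261, 0.0175, 0.1384]
orientation: [1.725, -2.623, 0.01]
force: [-7.7, -6.5, 16.7]
opening: 0.0102
gripper_force: 58.4
```

Run:
```python
from h import *
d=grab('scene','s2');t=grab('top','t2'); s=bot.sense(); print(s['joint_positions'],s['ft_torque'])
a=cv2.resize(d['image'][130:330,130:320],None,fx=2.1,fy=2.1,interpolation=cv2.INTER_CUBIC); b=cv2.resize(t['image'][110:310,220:400],None,fx=2.1,fy=2.1,interpolation=cv2.INTER_CUBIC)
cv2.imwrite('pics/st2.png',np.hstack([a,b])[:,:,::-1])
```

```text
[-0.10368216  0.36508433 -0.39290268  0.81069981 -0.00608626 -1.2669004 ] [-1.53439785  1.73610621  0.12091522]
```

View pics/st2.png

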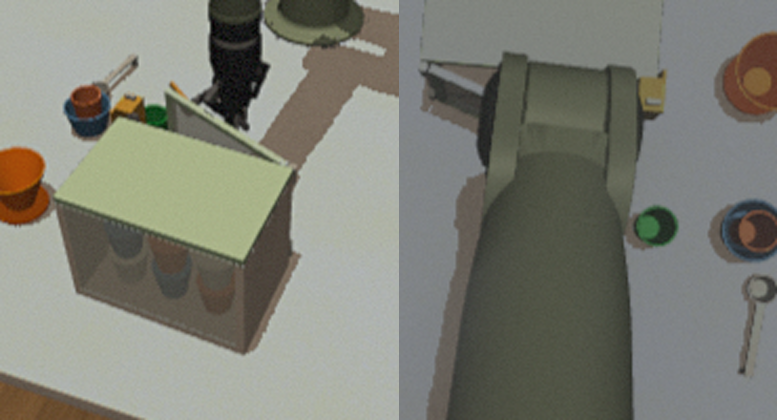

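Both views show the door ajar at about 0.35 rad in the gripper's hold, and the nested cups standing (left picture (88,108), right picture (755,230)). I'll carry on along the arc and let the lever rise.

Run:
```python
from h import *
p,r=arc(.35,-.154,.136); C=(p,r)
W=[(.38,-.152,.142),(.42,-.151,.15),(.47,-.149,.158)]+[(.47+.06*i,-.148,.165) for i in range(1,11)]
rows(C,W)
print('--'); p,r=arc(1.07,-.148,.165); C=(p,r)
rows(C,[(1.07+.06*i,-.148,.165) for i in range(1,12)])
print(arc(1.07,-.148,.165)[0],arc(1.73,-.148,.165)[0])
```

```text
-0.02 0.023 -0.03 0.0 0.0 0.019
-0.039 0.052 -0.07 0.0 0.0 0.045
-0.067 0.087 -0.11 0.0 0.0 0.076
-0.097 0.127 -0.145 0.0 0.0 0.115
-0.125 0.167 -0.145 0.0 0.0 0.153
-0.155 0.205 -0.145 0.0 0.0 0.191
-0.187 0.241 -0.145 0.0 0.0 0.229
-0.221 0.275 -0.145 0.0 0.0 0.267
-0.257 0.307 -0.145 0.0 0.0 0.306
-0.295 0.336 -0.145 0.0 0.0 0.344
-0.334 0.364 -0.145 0.0 0.0 0.382
-0.375 0.389 -0.145 0.0 0.0 0.42
-0.418 0.411 -0.145 0.0 0.0 0.458
--
-0.02 0.044 0.0 0.0 0.0 0.038
-0.042 0.086 0.0 0.0 0.0 0.076
-0.067 0.127 0.0 0.0 0.0 0.115
-0.095 0.167 0.0 0.0 0.0 0.153
-0.125 0.205 0.0 0.0 0.0 0.191
-0.157 0.241 0.0 0.0 0.0 0.229
-0.191 0.275 0.0 0.0 0.0 0.267
-0.227 0.307 0.0 0.0 0.0 0.306
-0.265 0.336 0.0 0.0 0.0 0.344
-0.304 0.364 0.0 0.0 0.0 0.382
-0.345 0.389 0.0 0.0 0.0 0.42
[0.48293145 0.12762647 0.165     ] [0.5117617  0.22754332 0.165     ]
```

Call:
play_rows:
  steps: "-0.02 0.023 -0.03 0 0 0.019 1; -0.039 0.052 -0.07 0 0 0.045 1; -0.067 0.087 -0.11 0 0 0.076 1; -0.097 0.127 -0.145 0 0 0.115 1; -0.125 0.167 -0.145 0 0 0.153 1; -0.155 0.205 -0.145 0 0 0.191 1; -0.187 0.241 -0.145 0 0 0.229 1; -0.221 0.275 -0.145 0 0 0.267 1; -0.257 0.307 -0.145 0 0 0.306 1; -0.295 0.336 -0.145 0 0 0.344 1; -0.334 0.364 -0.145 0 0 0.382 1; -0.375 0.389 -0.145 0 0 0.42 1; -0.418 0.411 -0.145 0 0 0.458 1; -0.418 0.411 -0.145 0 0 0.458 1; -0.418 0.411 -0.145 0 0 0.458 1"

```text
time_s: 21.4
tcp_pos: [0.4824, 0.1291, 0.1645]
orientation: [0.695, -3.062, -0.001]
force: [-4.6, -0.4, -2.1]
opening: 0.0104
gripper_force: 50.9
```

Call:
play_rows:
  steps: "-0.02 0.044 0 0 0 0.038 1; -0.042 0.086 0 0 0 0.076 1; -0.067 0.127 0 0 0 0.115 1; -0.095 0.167 0 0 0 0.153 1; -0.125 0.205 0 0 0 0.191 1; -0.157 0.241 0 0 0 0.229 1; -0.191 0.275 0 0 0 0.267 1; -0.227 0.307 0 0 0 0.306 1; -0.265 0.336 0 0 0 0.344 1; -0.304 0.364 0 0 0 0.382 1; -0.338 0.385 0 0 0 0.413 1; -0.338 0.385 0 0 0 0.413 1; -0.338 0.385 0 0 0 0.413 1"

```text
time_s: 22.7
tcp_pos: [0.5106, 0.2286, 0.1645]
orientation: [-0.318, -3.123, -0.003]
force: [-5.5, 3.5, -2.8]
opening: 0.01
gripper_force: 50.9
```

Run:
```python
from h import *
s=bot.sense(); y=R.from_rotvec(s['orientation']).as_matrix()[:,1]; print('theta',-.055-np.arctan2(-y[1],-y[0]), arc(1.72,-.148,.165)[0],s['ft_torque'],s['joint_positions'])
```

```text
theta 1.7184495006177998 [0.51084785 0.22622435 0.165     ] [ 0.59478066  0.71152019 -0.04121472] [ 0.287415    0.3969527  -0.26800199  0.90737714  0.00290355  0.49006344]
```

Call:
play_rows:
  steps: "0 0 0 0 0 0 0.8; 0 0 0 0 0 0 0.6; 0 0 0 0 0 0 0.5; 0 0 0 0 0 0 0.5; 0 0 0 0 0 0 0.5; 0 0 -0.1 0 0 0 0.5; 0 0 -0.25 0 0 0 0.5; 0 0 -0.4 0 0 0 0.5; 0 0 -0.55 0 0 0 0.5; 0 0 -0.65 0 0 0 0.5; 0 0.2 -0.65 0 0 0 0.5; 0 0.45 -0.65 0 0 0 0.5; 0 0.7 -0.65 0 0 0 0.5; 0 0.7 -0.65 0 0 0 0.5; 0 0.7 -0.65 0 0 0 0.5"

```text
time_s: 24.2
tcp_pos: [0.5395, 0.3656, 0.294]
orientation: [-0.317, -3.125, 0.002]
force: [-0.3, 0.0, -0.2]
opening: 0.0427
gripper_force: 0.0
```

Run:
```python
from h import *
d=grab('scene','s3');t=grab('top','t3'); print(bot.sense()['tcp_pos'])
for th in (1.6,1.72):
    p=H+R.from_rotvec([0,0,-.055-th]).apply([0,-.24,0])[:2]; print(th,p,[np.round((proj(t,[*p,.205])-[170,90])*2.0),np.round((proj(t,[*H,.205])-[170,90])*2.0)])
a=cv2.resize(d['image'][130:330,130:320],None,fx=1.6,fy=1.6,interpolation=cv2.INTER_CUBIC); b=cv2.resize(t['image'][90:310,170:400],None,fx=2,fy=2,interpolation=cv2.INTER_CUBIC)
a=np.vstack([a,np.zeros((440-a.shape[0],a.shape[1],3),np.uint8)])
cv2.imwrite('pics/st3.png',np.hstack([b,a])[:,:,::-1])
```

```text
[0.53964756 0.3639959  0.29497374]
1.6 [0.40405033 0.15568501] [array([107., 304.]), array([129., 104.])]
1.72 [0.40818653 0.18416899] [array([ 82., 300.]), array([129., 104.])]
```

View pics/st3.png

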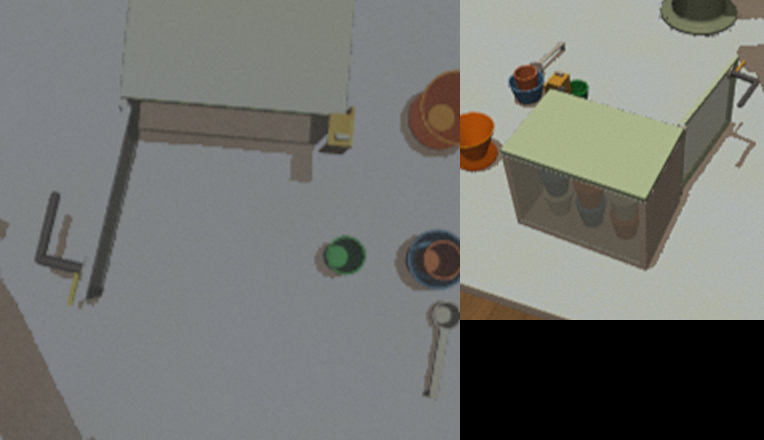

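The top view shows the door edge at about (92,297) for a hinge at (133,104). That puts it at 1.68–1.72 rad, which is past 1.6. The cups are nested and upright, the bystanders are unmoved and the arm is clear, so I'll hand it in.

```bash
python3 -c "
from bench import bot
print(bot.finish_job())"
```

```text
the job is handed in; nothing more can be done
None
```

The job is handed in (no verdict was returned): the terracotta cup stands nested upright in the blue cup, and the door is open to about 1.7 rad by my estimate, with the sugar pot, dripper and scoop left untouched.

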